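# Roll the thick tube onto the strapping line

### The job

The thick steel tube lying on the rubber-faced packing board is to be strapped down. With the fingertips on top of it, push its top sideways so that it rolls, without skidding or racing off, onto the white line, and leave it lying still with its middle over the line, along it and centred between the strap slots. Do not grip it, push it low on its side or lift it, and leave the thin tube, the tape roll and the jar where they are.

Things in the scene. Friction and masses are not known exactly. Their poses are not given: they have to be found in the camera images.
- line (a point): Middle of the white painted line (4 mm wide, 232 mm long) on the packing board, at the height of the board's rubber face (22 mm above the bench). Its y axis runs along the line, its x axis across it (the way tubes roll), z up.
- board: The packing board, fixed and level at various places and angles: 320 mm along x, 250 mm along y, 22 mm thick, dark rubber face. Origin at the centre of its underside, straight below the line's middle, axes as the line's. Four strap slots (flat marks) lie 36 mm to either side of the line, 50 mm to either side of its middle.
- thick_tube: Steel tube to roll, 50 mm diameter, 160 mm long, 0.3 to 0.54 kg, on either side of the line, 57 to 83 mm off, nearly parallel. Origin at its centre, on its axis; y along it; x, z turn as it rolls. Pressed on top with 5 to 20 N and dragged, it rolls half as far as the fingertip goes, so several short strokes are needed. It stays where left. Pushed from behind above its axis it jams.
- thin_tube: Bystander: plain steel tube lying on the board on the other side of the line, 28 mm diameter, 160 mm long. Origin at its centre, on its axis; own y axis along it. Not to be moved.
- tape_roll: Bystander: brown roll of tape lying flat on the bench beside the +y edge of the board, 90 mm diameter, 72 mm hole, 48 mm high. Origin at the centre of its underside. Not to be moved.
- jar: Bystander: glass jar with a steel lid standing upright on the bench beside the -y edge of the board, 68 mm diameter, 90 mm high. Origin at the centre of its underside. Not to be moved.
There are look-alikes about, which are no part of the job. Leave any green look-alike of the thick_tube alone.

How it is judged (in metres and radians):
On the way:
1. the thick tube has rolled, turning about its own axis by about a quarter turn or more (80 degrees) while lying on the board (angle between thick_tube's own z axis and vertical above 1.4 rad and z of thick_tube in the frame of line below 0.031 m and angle between the y axis of thick_tube and the y axis of line, either way round below 0.35 rad and angle between thick_tube's own y axis and vertical between 1.4 and 1.75 rad), for 0.05 s.
At the end, for the whole second after the job is handed in: The thick tube lies still on the board, its centre within 10 mm of the line across it and within 30 mm of the line's middle along it, parallel to the line within 8 degrees; the thin tube, tape roll and jar are within 20 mm of where they began (x of thick_tube in the frame of line between -0.01 and 0.01 m and y of thick_tube in the frame of line between -0.03 and 0.03 m and z of thick_tube in the frame of line between 0.02 and 0.03 m and angle between the y axis of thick_tube and the y axis of line, either way round below 0.14 rad and linear speed of thick_tube below 0.01 m/s and angular speed of thick_tube below 0.3 rad/s and distance of each of thin_tube, tape_roll, jar from where it was at the start of the episode below 0.02 m); the robot touches nothing.
It fails at once if the thick tube is pinched or pushed low down (the fingertips touch it while they reach down to about its axis or lower) (contact force between the fingers and thick_tube above 0.5 N and z of the grasp point in the frame of line below 0.05 m).
It fails at once if the thick tube is lifted (more than 12 mm) off the board (z of thick_tube in the frame of line above 0.037 m).
It fails at once if the thick tube is sent off fast (over 0.3 m/s) (linear speed of thick_tube above 0.3 m/s).
It fails at once if the thin tube is shifted by more than 20 mm (distance of thin_tube from where it was at the start of the episode above 0.02 m).
It fails at once if the tape roll or the jar is shifted by more than 20 mm or tipped (distance of any of tape_roll, jar from where it was at the start of the episode above 0.02 m or angle between jar's own z axis and vertical above 0.4 rad).
It also fails if it takes over 48 s, if anything falls off the work surface, if the arm or the gripper's body presses on something with over 40 N, if the wrist force passes 120 N, or if a joint passes its speed limit or range.

### The arm

A 6-joint arm with a two-finger parallel gripper is mounted at the origin on the work surface. World frame = base frame: x ahead of the robot, y to its left, z up, the work surface at z = 0. Lengths are in mm, angles in rad, forces in N, time in s.
With the tool pointing down it reaches from about 275 to 775 mm from the base axis. Payload 14.6 kg.
Tool frame: the origin (TCP) lies at the very end of the fingers, on their centre line; the grasp point (between the pads) lies 19 mm behind it; z points along the fingers, y is the direction in which the jaws open and shut (so a half turn about z gives the same grasp; the last joint's range is limited). The gripper opens to 85 mm and grips with 20 to 120 N. Pads are 22 mm wide; open, the fingers measure 114 mm over their backs; the gripper's body (76 mm by 85 mm) begins 54 mm behind the grasp point. The pads swing forward as they close: fully open they stand 13 mm farther back than shut.
Start: joints at [1.077, 0.263, -0.048, 1.259, 0, 1.415], TCP at [174.491, 495.158, 231.278] pointing down, gripper open.
Joint ranges: [-2.65, 2.65], [-0.89, 1.7], [-1.18, 1.37], [-2.13, 2.11], [-1.35, 1.29], [-3.14, 3.14]. Speed limits (rad/s): [1.89, 1.89, 2.57, 2.79, 3.14, 3.14].

### API

Orientations are given as a unit quaternion [w, x, y, z].
In Python, from workcell import * gives the robot as it stands. The module is installed in compiled form; this text tells all that it offers.
- The arm moves only by the tool servo_tool, never from a script. Its arguments are lists of equal length, an entry for each row: "fingers": the finger opening in cm, from 0 to 8.54; "slide": the shift along the tool's x, y, z in cm, a list of three; "rot": the turn, a rotation vector about the tool's x, y, z in rad, a list of three. In form: {"fingers": [fingers, ...], "slide": [[dx, dy, dz], ...], "rot": [[rx, ry, rz], ...]}. A call has exactly 8 rows; each row shifts and turns the commanded pose from where the row before left it, along the tool's axes as they then stand; what a row does not reach is not made up. A row lasts 1/10 s, in which the tool goes at most 50 mm and 8.59 degrees, less where a joint would pass 70% of its speed; a pose out of reach is approached as far as the arm can. A call with a gripper value outside its range is refused whole. The fingers move at their own pace and stop on an object; "force" is the grip in N (left out, the last holds). Time passes only in rows, so rows that do not move let the fingers close, or fill a call up. It gives the time, the measured TCP pose, the force and the opening at its end, in the units of the state.
- read_state(): the state, without advancing time (a new reading comes with each control period).
- read_camera(name): name is "scene" or "top" or "wrist"; returns the picture (420x560x3 uint8, red, green, blue); there is no depth.
- camera_model(name): a dict with "mtx" (3x3 intrinsics, pixels), "position" and "rotation" of the camera in the world; the wrist camera has in their place "mount" (4x4, takes a point from camera to tool coordinates, whose origin is the TCP and whose axes are the flange's). Camera axes: x right, y down, z forward; pixel columns grow to the right and rows downward; lengths in mm; the calibration is good to about 2 mm. A picture is of the moment at which its call begins: read the wrist's pose just before it. camera_model takes no time and is no camera call.
- job_done(): hands the job in, once; it reports no verdict.
Trained networks look in the newest picture that a camera, given by its name, has taken for a name from the list of things; names that differ only in an ending like _2 or _b are one class to them, and where a whole thing is asked for, a point or a joint stands for the part that bears it (a point fixed in the world has none). Each returns a list of dicts, best first, with "conf" (0 to 1); they miss things now and then, are a little off and sometimes report something else, mostly with a low value. They report only what shows in the picture. A call takes as long as a camera call. They do not tell look-alikes from the thing itself.
- boxes_of(label, camera): "rect" ([left, top, right, bottom] in pixels, round what is visible of it).
- spot_point(label, camera): "point" ([column, row] in pixels: a listed point, or the origin of a listed thing).
The state is a dict: "t": time; "joints": joint angles; "joint_velocities": joint speeds; "joint_torque": joint torques, N m; "ee_pos": TCP position; "tool_rot": TCP orientation; "ft_force": force on the tool from outside, world axes, zero at the start; "torque": the same for the moment, N m; "gripper_width": finger opening in mm.
Only numpy, scipy, OpenCV 4.12 (cv2) and the standard library are available. Lean on these libraries where they do the work, as an engineer would, in place of code of your own. Each camera call takes 0.05 s, during which the arm holds its last target.

## Working session

There is one attempt and no reset: what is moved stays moved. The work goes in short steps, Python scripts to look and compute and a tool call to move; the robot and the scene stay as the last step left them, time stands still between calls to the robot, and variables do not carry over. Pictures are saved under pics/ and viewed, and the job is handed in when it is done.

Besides the shell and the picture viewer there is one more tool, called after "Request:" as name(argument=value, ...) on one line, values as JSON. servo_tool: Moves the arm, as the interface text tells. Its arguments: {"type":"object","properties":{"fingers":{"type":"array","items":{"type":"number"}},"slide":{"type":"array","items":{"type":"array","items":{"type":"number"}}},"rot":{"type":"array","items":{"type":"array","items":{"type":"number"}}},"force":{"type":"number"}},"required":["fingers","slide","rot"]}

```bash
mkdir -p pics; ls; python3 - <<'E'
from workcell import *
import cv2,numpy as np
s=read_state();print({k:np.round(v,3).tolist() for k,v in s.items()})
for c in ["scene","top"]:
    im=read_camera(c);cv2.imwrite(f"pics/{c}0.png",im[:,:,::-1])
    for l in ["line","thick_tube","thin_tube","tape_roll","jar"]:
        print(c,l,[(np.round(d["point"]).tolist(),round(d["conf"],2)) for d in spot_point(l,c)])
    m=camera_model(c);print({k:np.round(v,3).tolist() for k,v in m.items()})
print(read_state()["t"]); print(camera_model("wrist"))
E
```

```text
pics
{'t': 0.0, 'joints': [1.077, 0.264, -0.049, 1.259, 0.0, 1.416], 'joint_velocities': [0.001, 0.0, -0.001, -0.001, 0.0, -0.0], 'joint_torque': [0.003, -63.762, 38.456, 0.014, 0.0, -0.0], 'ee_pos': [174.332, 494.89, 230.798], 'tool_rot': [-0.0, 0.169, 0.986, -0.001], 'ft_force': [0.17, -0.236, -0.299], 'torque': [-0.019, -0.043, 0.017], 'gripper_width': 85.417}
scene line [([261.0, 184.0], 0.64)]
scene thick_tube [([270.0, 198.0], 0.68), ([315.0, 280.0], 0.64), ([388.0, 217.0], 0.59)]
scene thin_tube [([252.0, 161.0], 0.58)]
scene tape_roll [([330.0, 160.0], 0.74)]
scene jar [([193.0, 207.0], 0.79)]
{'mtx': [[482.571, 0.0, 276.332], [0.0, 482.571, 209.34], [0.0, 0.0, 1.0]], 'position': [1216.533, -87.485, 1040.445], 'rotation': [-0.211, 0.774, 0.575, -0.161]}
top line [([261.0, 264.0], 0.72)]
top thick_tube [([132.0, 171.0], 0.76), ([246.0, 124.0], 0.74), ([259.0, 226.0], 0.63), ([261.0, 264.0], 0.35)]
top thin_tube [([266.0, 301.0], 0.58)]
top tape_roll [([162.0, 284.0], 0.73)]
top jar [([357.0, 264.0], 0.69)]
{'mtx': [[482.45, 0.0, 276.175], [0.0, 482.45, 209.198], [0.0, 0.0, 1.0]], 'position': [538.473, 60.106, 978.988], 'rotation': [-0.038, 0.715, -0.696, 0.05]}
0.6
{'mtx': array([[339.53934989,   0.        , 281.34947127],
       [  0.        , 339.53934989, 207.17277214],
       [  0.        ,   0.        ,   1.        ]]), 'mount': array([[ 1.00629149e-03, -9.65477575e-01, -2.60484241e-01,
         6.74133747e+01],
       [ 9.99999099e-01,  7.40225227e-04,  1.11952927e-03,
         1.44800086e-01],
       [-8.88063394e-04, -2.60485133e-01,  9.65477450e-01,
        -1.42849658e+02],
       [ 0.00000000e+00,  0.00000000e+00,  0.00000000e+00,
         1.00000000e+00]])}
```

View pics/top0.png

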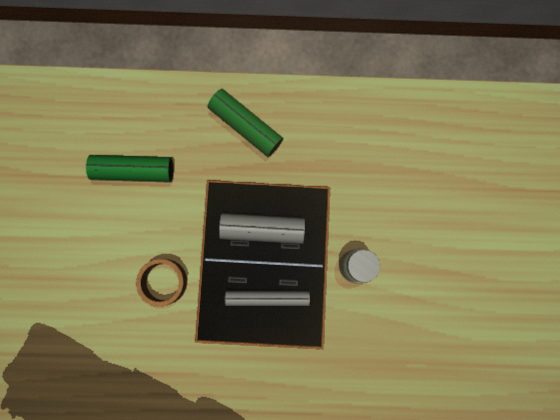

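View pics/scene0.png

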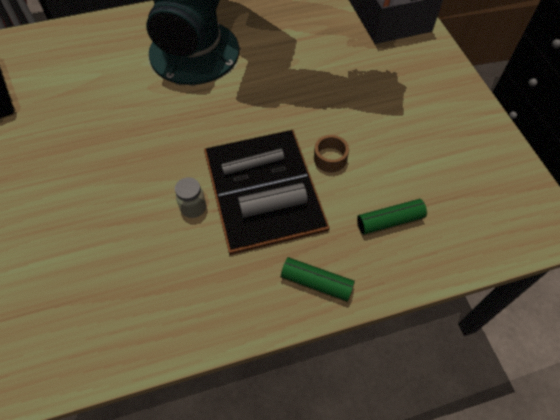

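The thick-tube candidates in the top picture are green tubes at (132,168) and (246,124), the grey thick tube on the board at (262,229), and the thinner grey one at (266,299). I pick (262,229): grey, thick and on the board. The line runs from (205,260) to (322,266). Next I check a crop and measure.

```bash
cat > h.py <<'E'
from workcell import *
import cv2,numpy as np
from scipy.spatial.transform import Rotation as R
def cam(n):
    m=camera_model(n);q=np.array(m["rotation"])
    Rm=q if q.shape==(3,3) else R.from_quat(q[[1,2,3,0]]).as_matrix()
    return np.array(m["mtx"]),np.array(m["position"]),Rm
def ray(n,uv,z):
    K,p,Rm=cam(n);d=Rm@np.linalg.solve(K,[uv[0],uv[1],1]);return p+d*(z-p[2])/d[2]
def proj(n,P):
    K,p,Rm=cam(n);c=K@(Rm.T@(np.array(P)-p));return c[:2]/c[2]
E
python3 - <<'E'
from h import *
im=cv2.imread("pics/top0.png")
cv2.imwrite("pics/crop0.png",cv2.resize(im[175:355,185:385],None,fx=4,fy=4,interpolation=cv2.INTER_CUBIC)[:600*1,:800]) if 0 else cv2.imwrite("pics/crop0.png",cv2.resize(im[175:355,190:335],None,fx=3.3,fy=3.3,interpolation=cv2.INTER_CUBIC))
g=cv2.cvtColor(im,cv2.COLOR_BGR2GRAY)
for nm,(r0,r1,c0,c1),th in [("line",(256,271,203,325),60),("thick",(205,250,210,315),60),("thin",(288,312,215,315),60)]:
    b=(g[r0:r1,c0:c1]>th).astype(np.uint8)
    n,l,st,ce=cv2.connectedComponentsWithStats(b);k=1+st[1:,4].argmax()
    ys,xs=np.where(l==k);rc=cv2.minAreaRect(np.c_[xs+c0,ys+r0].astype(np.float32))
    print(nm,rc,st[k]+[c0,r0,0,0,0])
for n,p in [("top",(261,264)),("scene",(261,184))]: print("line",n,ray(n,p,22))
for n,p in [("top",(259,226)),("scene",(270,198))]: print("thick",n,ray(n,p,47))
for n,p in [("top",(266,301)),("scene",(252,161))]: print("thin",n,ray(n,p,36))
for p in [(162,284)]: print("tape",ray("top",p,0))
for n,p in [("top",(357,264)),("scene",(193,207))]: print("jar",ray(n,p,0))
for p in [(207,181),(329,186),(323,348),(196,341)]: print("corner",ray("top",p,22))
E
```

```text
line ((263.50897216796875, 262.33612060546875), (117.31716918945312, 3.0228629112243652), 3.1363584995269775) [205 258 118  10 360]
thick ((261.56817626953125, 228.36410522460938), (85.38644409179688, 24.655656814575195), 3.4336304664611816) [ 219  214   86   29 2073]
thin ((267.0, 298.4999694824219), (83.99998474121094, 12.999998092651367), -0.0) [ 225  292   85   14 1183]
line top [549.06685709  72.05353713  22.        ]
line scene [550.50128269  63.46058773  22.        ]
thick top [621.81272539  77.80831494  47.        ]
thick scene [612.57015405  69.62436856  47.        ]
thin top [478.47314999  60.14610318  36.        ]
thin scene [484.33797061  58.4628433   36.        ]
tape [504.42700135 268.74576352   0.        ]
jar [ 554.4197501  -121.74687976    0.        ]
jar [ 553.32828169 -116.14782737    0.        ]
corner [711.79946757 185.40593104  22.        ]
corner [708.84216424 -60.22959346  22.        ]
corner [390.91105711 -52.56996956  22.        ]
corner [398.36610309 192.81412549  22.        ]
```

View pics/crop0.png

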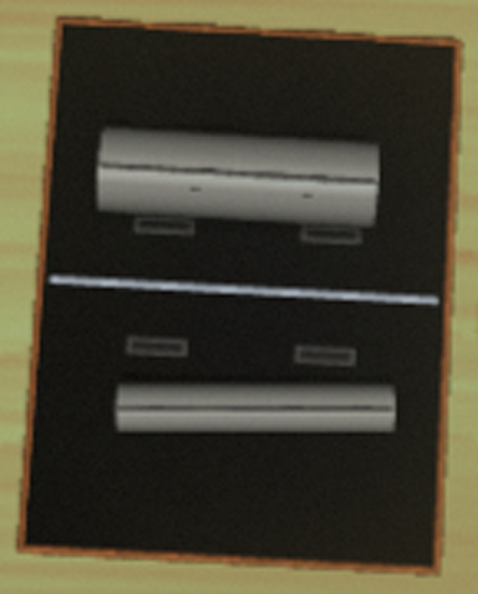

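```bash
cat >> h.py <<'E'
def ax(c,L,a,z,n="top"):
    a=np.deg2rad(a);d=np.array([np.cos(a),np.sin(a)])*L/2
    A=ray(n,np.array(c)-d,z);B=ray(n,np.array(c)+d,z);return (A+B)/2,A-B
def inline(P,L0,yd):
    xd=np.array([yd[1],-yd[0]]);e=np.array(P)[:2]-L0[:2];return e@xd,e@yd
E
python3 - <<'E'
from h import *
L0,d=ax((263.509,262.336),117.3,3.136,22);yd=d[:2]/np.linalg.norm(d[:2]);print("line",L0,np.linalg.norm(d),yd,np.rad2deg(np.arctan2(-yd[0],yd[1])))
for c,L,a,z in [((261.57,228.36),85.4,3.43,47),((267,298.5),84,0,36)]:
    P,d=ax(c,L,a,z);print(P,np.linalg.norm(d),np.rad2deg(np.arctan2(-d[0],d[1])),inline(P,L0,yd))
s=read_state();T=R.from_quat(np.array(s["tool_rot"])[[1,2,3,0]]).as_matrix();print(s["t"],s["ee_pos"],T.round(3))
E
```

```text
line [552.45018622  67.03840943  22.        ] 231.19145050247988 [0.02803024 0.99960708] -1.6062251142317703
[617.36475416  72.61111818  47.        ] 165.33120047991818 -1.8521284972368393 (np.float64(64.73285702494289), np.float64(7.390090335195431))
[483.25939872  58.22625729  36.        ] 161.6634398084492 1.4316562717137444 (np.float64(-68.91659396093934), np.float64(-10.748124353684668))
0.6 [174.50249378 495.1479433  231.27455988] [[-0.943  0.332  0.   ]
 [ 0.332  0.943 -0.   ]
 [-0.    -0.    -1.   ]]
```

Request:
servo_tool(fingers=[4.5,4.5,4.5,4.5,4.5,4.5,4.5,4.5], slide=[[0,0,0],[0,0,0],[0,0,0],[-3.5,-3.1,0],[-3.5,-3.1,0],[-3.5,-3.1,0],[-3.5,-3.1,0],[-3.5,-3.1,0]], rot=[[0,0,-0.103],[0,0,-0.103],[0,0,-0.103],[0,0,0],[0,0,0],[0,0,0],[0,0,0],[0,0,0]])

```text
t: 1.4
ee_pos: [345.9, 333.6, 231.5]
tool_rot: [0.0, 0.015, 1.0, 0.0]
ft_force: [1.3, 1.1, 0.2]
gripper_width: 45.2
```

Request:
servo_tool(fingers=[4.5,4.5,4.5,4.5,4.5,4.5,4.5,4.5], slide=[[-3.5,-3.1,0],[-3.5,-3.1,0],[-3.5,-3.1,0],[-3.5,-3.1,0],[-3.5,-3.1,0],[-3.5,-3.1,0],[-3.5,-3.1,0],[0,0,0]], rot=[[0,0,0],[0,0,0],[0,0,0],[0,0,0],[0,0,0],[0,0,0],[0,0,0],[0,0,0]])

```text
t: 2.2
ee_pos: [586.4, 107.1, 230.1]
tool_rot: [-0.0, 0.017, 1.0, -0.0]
ft_force: [-0.3, 0.2, -0.0]
gripper_width: 45.2
```

Request:
servo_tool(fingers=[4.5,4.5,4.5,4.5,4.5,4.5,4.5,4.5], slide=[[-2.0,-1.66,0],[-2.0,-1.66,0],[0,0,3.0],[0,0,3.0],[0,0,3.0],[0,0,3.0],[0,0,1.5],[0,0,0]], rot=[[0,0,0],[0,0,0],[0,0,0],[0,0,0],[0,0,0],[0,0,0],[0,0,0],[0,0,0]])

```text
t: 3.0
ee_pos: [620.8, 76.8, 94.3]
tool_rot: [-0.002, 0.015, 1.0, 0.0]
ft_force: [0.5, -1.1, -0.5]
gripper_width: 45.0
```

```bash
python3 - <<'E'
from h import *
s=read_state();print({k:np.round(v,3).tolist() for k,v in s.items() if k in("t","ee_pos","ft_force","tool_rot")})
for c in ["wrist","scene"]:
    cv2.imwrite(f"pics/{c}1.png",read_camera(c)[:,:,::-1])
E
```

```text
{'t': 3.0, 'ee_pos': [620.752, 76.752, 94.313], 'tool_rot': [-0.002, 0.015, 1.0, 0.0], 'ft_force': [0.464, -1.079, -0.499]}
```

View pics/wrist1.png

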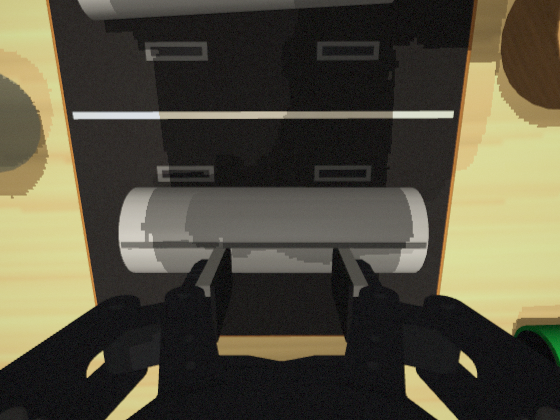

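View pics/scene1.png

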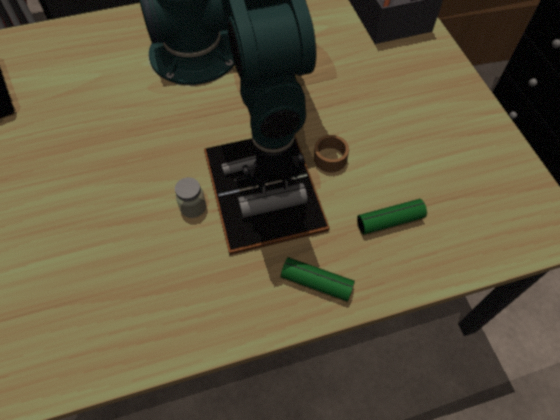

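The wrist view shows the tube spanning rows 187–272 and cols 120–428, roughly parallel to the line at row 115. The fingertips sit above the tube's near half. I'll compute the exact offset from this.

```bash
cat >> h.py <<'E'
def wcam(pos,q):
    m=camera_model("wrist");M=np.array(m["mount"]);T=np.eye(4);T[:3,:3]=R.from_quat(np.array(q)[[1,2,3,0]]).as_matrix();T[:3,3]=pos
    return np.array(m["mtx"]),T@M
def wray(uv,z,pos,q):
    K,C=wcam(pos,q);d=C[:3,:3]@np.linalg.solve(K,[uv[0],uv[1],1]);p=C[:3,3];return p+d*(z-p[2])/d[2]
def wbis(u1,u2,z,pos,q):
    K,C=wcam(pos,q);f=lambda u:(lambda d:d/np.linalg.norm(d))(C[:3,:3]@np.linalg.solve(K,[u[0],u[1],1]))
    d=f(u1)+f(u2);p=C[:3,3];return p+d*(z-p[2])/d[2]
E
python3 - <<'E'
from h import *
s=read_state();pos,q=s["ee_pos"],s["tool_rot"];print(s["t"],pos,q)
for c in (160,274,390): print("tube",c,wbis((c,187),(c,272),47,pos,q))
print("line ends",wray((73,115),22,pos,q),wray((453,114.5),22,pos,q))
print("tube end lr",wray((120,240),47,pos,q),wray((428,240),47,pos,q))
E
```

```text
3.1 [622.27117854  76.64456589  96.88956909] [1.06685954e-04 1.48187618e-02 9.99890190e-01 1.80823931e-05]
tube 160 [618.61904322   4.97403144  47.        ]
tube 274 [620.57108746  73.14505884  47.        ]
tube 390 [622.60285327 142.56046109  47.        ]
line ends [551.07896537 -49.34992166  22.        ] [557.51057628 185.6577604   22.        ]
tube end lr [624.77334425 -19.9823327   47.        ] [630.16788678 165.89030196  47.        ]
```

Request:
servo_tool(fingers=[4.5,4.5,4.5,4.5,4.5,4.5,4.5,4.5], slide=[[-0.5,-0.35,0],[0,0,1.0],[0,0,0.8],[0,0,0.2],[0,0,0.1],[0,0,0],[0,0,0],[0,0,0]], rot=[[0,0,0],[0,0,0],[0,0,0],[0,0,0],[0,0,0],[0,0,0],[0,0,0],[0,0,0]])

```text
t: 3.9
ee_pos: [627.2, 72.8, 75.5]
tool_rot: [0.0, 0.015, 1.0, 0.0]
ft_force: [-0.6, -0.3, -0.2]
gripper_width: 45.1
```

Request:
servo_tool(fingers=[4.5,4.5,4.5,4.5,4.5,4.5,4.5,4.5], slide=[[0,0,0.1],[0,0,0.1],[0,0,0.1],[0,0,0.1],[0,0,0],[0,0,0],[0,0,0],[0,0,0]], rot=[[0,0,0],[0,0,0],[0,0,0],[0,0,0],[0,0,0],[0,0,0],[0,0,0],[0,0,0]])

```text
t: 4.7
ee_pos: [627.1, 72.8, 71.3]
tool_rot: [0.0, 0.015, 1.0, 0.0]
ft_force: [0.4, 0.7, -0.5]
gripper_width: 44.6
```

Request:
servo_tool(fingers=[4.5,4.5,4.5,4.5,4.5,4.5,4.5,4.5], slide=[[0,0,0.1],[0,0,0.1],[0,0,0.05],[0,0,0],[0,0,0],[0,0,0],[0,0,0],[0,0,0]], rot=[[0,0,0],[0,0,0],[0,0,0],[0,0,0],[0,0,0],[0,0,0],[0,0,0],[0,0,0]])

```text
t: 5.5
ee_pos: [627.9, 72.8, 69.6]
tool_rot: [0.001, 0.015, 1.0, -0.0]
ft_force: [0.7, -0.2, 8.1]
gripper_width: 44.7
```

Request:
servo_tool(fingers=[4.5,4.5,4.5,4.5,4.5,4.5,4.5,4.5], slide=[[0.2,0,0],[0.3,0,0],[0.4,0,0],[0.4,0,0],[0.3,0,0],[0.2,0,0],[0,0,0],[0,0,0]], rot=[[0,0,0],[0,0,0],[0,0,0],[0,0,0],[0,0,0],[0,0,0],[0,0,0],[0,0,0]])

```text
t: 6.3
ee_pos: [609.8, 73.3, 69.7]
tool_rot: [0.001, 0.015, 1.0, -0.0]
ft_force: [0.5, 0.5, 8.9]
gripper_width: 44.9
```

```bash
python3 - <<'E'
from h import *
cv2.imwrite("pics/wrist2.png",read_camera("wrist")[:,:,::-1]);s=read_state();print(s["t"],s["ee_pos"],s["ft_force"])
E
```

```text
6.35 [609.83468707  73.3327838   69.6544518 ] [-0.07450109 -0.25659781 10.54601591]
```

View pics/wrist2.png

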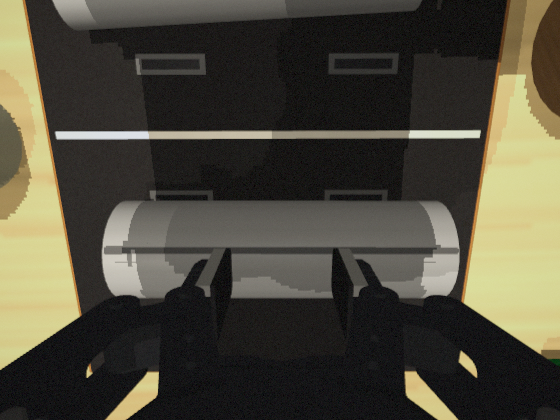

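```bash
cat > w.py <<'E'
import sys
from h import *
a=[float(x) for x in sys.argv[1:]] # top, bottom rows at col 281, line row
s=read_state();pos,q=s["ee_pos"],s["tool_rot"]
t=wbis((281,a[0]),(281,a[1]),47,pos,q);l=wray((281,a[2]),22,pos,q)
print("t",s["t"],"tcp",pos.round(1),"tube",t.round(1),"line",l.round(1),"tube-line",round(t[0]-l[0],1),"tcp-tube",round(pos[0]-t[0],1))
E
python3 w.py 201 298 134
```

```text
t 6.35 tcp [609.8  73.3  69.7] tube [609.7  74.   47. ] line [552.5  75.6  22. ] tube-line 57.2 tcp-tube 0.1
```

The tube rolled about 9 mm for 18 mm of fingertip travel, so it isn't skidding. I'll finish the stroke.

Request:
servo_tool(fingers=[4.5,4.5,4.5,4.5,4.5,4.5,4.5,4.5], slide=[[0.2,0,0],[0.3,0,0],[0.4,0,0],[0.3,0,0],[0.3,0,0],[0.1,0,0],[0,0,0],[0,0,0]], rot=[[0,0,0],[0,0,0],[0,0,0],[0,0,0],[0,0,0],[0,0,0],[0,0,0],[0,0,0]])

```text
t: 7.15
ee_pos: [593.7, 73.8, 69.5]
tool_rot: [0.001, 0.015, 1.0, 0.0]
ft_force: [-0.0, -0.1, 8.1]
gripper_width: 45.0
```

Request:
servo_tool(fingers=[4.5,4.5,4.5,4.5,4.5,4.5,4.5,4.5], slide=[[0,0,-0.4],[0,0,-0.6],[0,0,0],[-0.8,0,0],[-0.8,0,0],[0,0,0],[0,0,0.3],[0,0,0.3]], rot=[[0,0,0],[0,0,0],[0,0,0],[0,0,0],[0,0,0],[0,0,0],[0,0,0],[0,0,0]])

```text
t: 7.95
ee_pos: [608.9, 73.3, 72.3]
tool_rot: [-0.0, 0.015, 1.0, 0.0]
ft_force: [-0.6, 0.3, 0.1]
gripper_width: 45.1
```

```bash
python3 - <<'E'
from h import *
cv2.imwrite("pics/wrist3.png",read_camera("wrist")[:,:,::-1]);s=read_state();print(s["t"],s["ee_pos"],s["ft_force"])
E
```

```text
8.0 [608.60893049  73.32027016  71.85028565] [ 0.27756193 -0.29894672 -0.71280739]
```

View pics/wrist3.png

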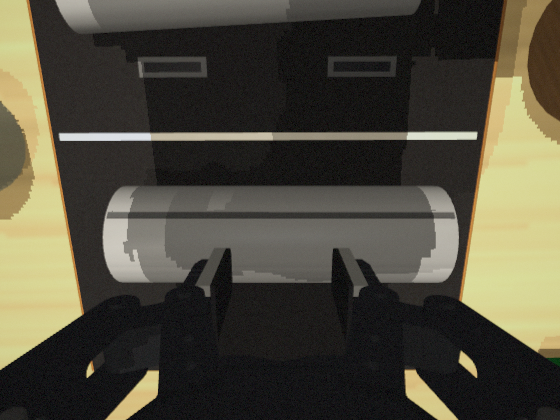

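```bash
python3 w.py 186 282.5 136
```

```text
t 8.0 tcp [608.6  73.3  71.9] tube [601.   74.2  47. ] line [552.3  75.6  22. ] tube-line 48.6 tcp-tube 7.6
```

48.6 mm is left and the tube is parallel to the line. I'll do further strokes of 16 mm roll each.

Request:
servo_tool(fingers=[4.5,4.5,4.5,4.5,4.5,4.5,4.5,4.5], slide=[[0,0,0.2],[0,0,0.1],[0,0,0.1],[0,0,0],[0.2,0,0],[0.3,0,0],[0.4,0,0],[0.4,0,0]], rot=[[0,0,0],[0,0,0],[0,0,0],[0,0,0],[0,0,0],[0,0,0],[0,0,0],[0,0,0]])

```text
t: 8.8
ee_pos: [596.8, 73.7, 69.7]
tool_rot: [0.001, 0.015, 1.0, 0.0]
ft_force: [0.2, 0.8, 9.9]
gripper_width: 44.9
```

Request:
servo_tool(fingers=[4.5,4.5,4.5,4.5,4.5,4.5,4.5,4.5], slide=[[0.4,0,0],[0.4,0,0],[0.4,0,0],[0.3,0,0],[0.3,0,0],[0.1,0,0],[0,0,0],[0,0,0]], rot=[[0,0,0],[0,0,0],[0,0,0],[0,0,0],[0,0,0],[0,0,0],[0,0,0],[0,0,0]])

```text
t: 9.6
ee_pos: [577.6, 74.3, 69.5]
tool_rot: [0.001, 0.015, 1.0, 0.0]
ft_force: [-0.5, -0.1, 7.1]
gripper_width: 45.0
```

Request:
servo_tool(fingers=[4.5,4.5,4.5,4.5,4.5,4.5,4.5,4.5], slide=[[0,0,-0.4],[0,0,-0.6],[0,0,0],[-0.8,0,0],[-0.8,0,0],[0,0,0],[0,0,0.3],[0,0,0.3]], rot=[[0,0,0],[0,0,0],[0,0,0],[0,0,0],[0,0,0],[0,0,0],[0,0,0],[0,0,0]])

```text
t: 10.4
ee_pos: [592.9, 73.8, 72.3]
tool_rot: [-0.0, 0.015, 1.0, 0.0]
ft_force: [-0.1, -0.1, -0.5]
gripper_width: 45.1
```

```bash
python3 - <<'E'
from h import *
cv2.imwrite("pics/wrist4.png",read_camera("wrist")[:,:,::-1]);s=read_state();print(s["t"],s["ee_pos"],s["ft_force"])
E
```

```text
10.45 [592.61517683  73.80696779  71.87701938] [-0.26830515 -0.0594343  -1.56091885]
```

View pics/wrist4.png

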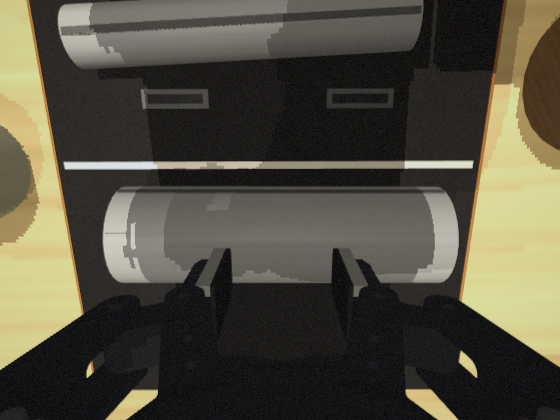

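```bash
python3 w.py 186 282.5 164.5
```

```text
t 10.45 tcp [592.6  73.8  71.9] tube [585.   74.7  47. ] line [552.2  75.6  22. ] tube-line 32.8 tcp-tube 7.6
```

Request:
servo_tool(fingers=[4.5,4.5,4.5,4.5,4.5,4.5,4.5,4.5], slide=[[0,0,0.2],[0,0,0.1],[0,0,0.1],[0,0,0],[0.2,0,0],[0.3,0,0],[0.4,0,0],[0.4,0,0]], rot=[[0,0,0],[0,0,0],[0,0,0],[0,0,0],[0,0,0],[0,0,0],[0,0,0],[0,0,0]])

```text
t: 11.25
ee_pos: [580.8, 74.2, 69.6]
tool_rot: [0.001, 0.015, 1.0, 0.0]
ft_force: [-0.2, 0.3, 9.2]
gripper_width: 45.2
```

Request:
servo_tool(fingers=[4.5,4.5,4.5,4.5,4.5,4.5,4.5,4.5], slide=[[0.4,0,0],[0.4,0,0],[0.4,0,0],[0.3,0,0],[0.3,0,0],[0.1,0,0],[0,0,0],[0,0,0]], rot=[[0,0,0],[0,0,0],[0,0,0],[0,0,0],[0,0,0],[0,0,0],[0,0,0],[0,0,0]])

```text
t: 12.05
ee_pos: [561.6, 74.8, 69.5]
tool_rot: [0.001, 0.015, 1.0, 0.0]
ft_force: [-0.2, 0.8, 8.0]
gripper_width: 44.9
```

Request:
servo_tool(fingers=[4.5,4.5,4.5,4.5,4.5,4.5,4.5,4.5], slide=[[0,0,-0.4],[0,0,-0.6],[0,0,0],[-0.8,0,0],[-0.8,0,0],[0,0,0],[0,0,0.3],[0,0,0.3]], rot=[[0,0,0],[0,0,0],[0,0,0],[0,0,0],[0,0,0],[0,0,0],[0,0,0],[0,0,0]])

```text
t: 12.85
ee_pos: [576.9, 74.3, 72.4]
tool_rot: [-0.0, 0.015, 1.0, 0.0]
ft_force: [-0.8, -0.0, 0.0]
gripper_width: 44.8
```

```bash
python3 - <<'E'
from h import *
cv2.imwrite("pics/wrist5.png",read_camera("wrist")[:,:,::-1]);s=read_state();print(s["t"],s["ee_pos"],s["ft_force"])
E
```

```text
12.9 [576.62236674  74.27377779  71.87449941] [-0.01119718 -0.67555977 -1.52812948]
```

View pics/wrist5.png

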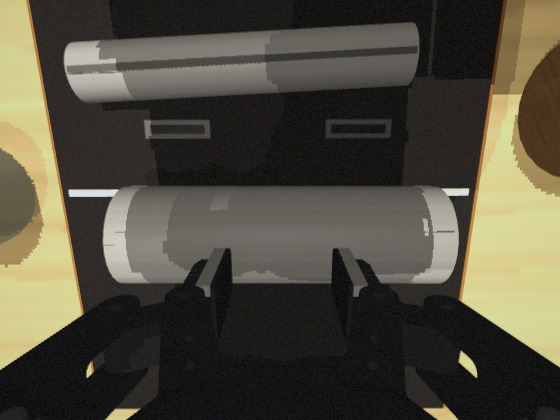

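About 17 mm is left, so one more stroke with 33 mm of fingertip travel. The thin tube at rows 25–100 hasn't moved.

```bash
python3 w.py 186 282.5 192.5
```

```text
t 12.9 tcp [576.6  74.3  71.9] tube [569.   75.1  47. ] line [552.5  75.6  22. ] tube-line 16.5 tcp-tube 7.6
```

Request:
servo_tool(fingers=[4.5,4.5,4.5,4.5,4.5,4.5,4.5,4.5], slide=[[0,0,0.2],[0,0,0.1],[0,0,0.1],[0,0,0],[0.2,0,0],[0.3,0,0],[0.4,0,0],[0.4,0,0]], rot=[[0,0,0],[0,0,0],[0,0,0],[0,0,0],[0,0,0],[0,0,0],[0,0,0],[0,0,0]])

```text
t: 13.7
ee_pos: [564.8, 74.7, 69.6]
tool_rot: [0.001, 0.015, 1.0, 0.0]
ft_force: [0.3, 0.5, 8.8]
gripper_width: 45.3
```

Request:
servo_tool(fingers=[4.5,4.5,4.5,4.5,4.5,4.5,4.5,4.5], slide=[[0.4,0,0],[0.4,0,0],[0.4,0,0],[0.4,0,0],[0.3,0,0],[0.1,0,0],[0,0,0],[0,0,0]], rot=[[0,0,0],[0,0,0],[0,0,0],[0,0,0],[0,0,0],[0,0,0],[0,0,0],[0,0,0]])

```text
t: 14.5
ee_pos: [544.6, 75.3, 69.4]
tool_rot: [0.001, 0.015, 1.0, 0.0]
ft_force: [0.1, -0.2, 7.6]
gripper_width: 45.2
```

Request:
servo_tool(fingers=[4.5,4.5,4.5,4.5,4.5,4.5,4.5,4.5], slide=[[0,0,0],[0,0,-0.3],[0,0,-0.5],[0,0,-1.0],[0,0,-2.0],[0,0,-3.0],[0,0,-3.0],[0,0,0]], rot=[[0,0,0],[0,0,0],[0,0,0],[0,0,0],[0,0,0],[0,0,0],[0,0,0],[0,0,0]])

```text
t: 15.3
ee_pos: [545.8, 75.3, 171.0]
tool_rot: [0.003, 0.015, 1.0, 0.0]
ft_force: [-0.3, -0.8, 0.6]
gripper_width: 45.0
```

```bash
python3 - <<'E'
from h import *
s=read_state();print(s["t"],s["ee_pos"],s["tool_rot"],s["ft_force"])
for c in ("wrist","scene","top"): cv2.imwrite(f"pics/{c}6.png",read_camera(c)[:,:,::-1])
E
```

```text
15.3 [545.83418199  75.2540311  170.97875296] [2.93925269e-03 1.49052060e-02 9.99884591e-01 1.35563406e-05] [-0.27987083 -0.78443904  0.60849236]
```

View pics/wrist6.png

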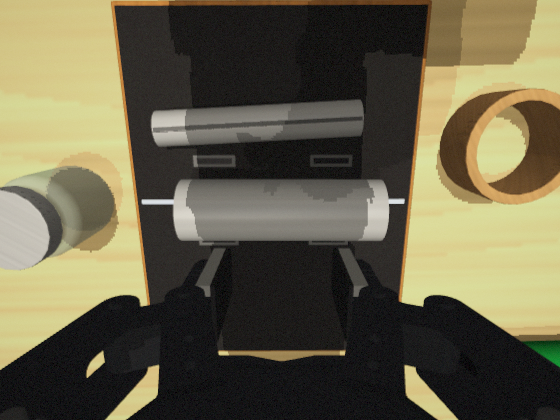

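View pics/scene6.png

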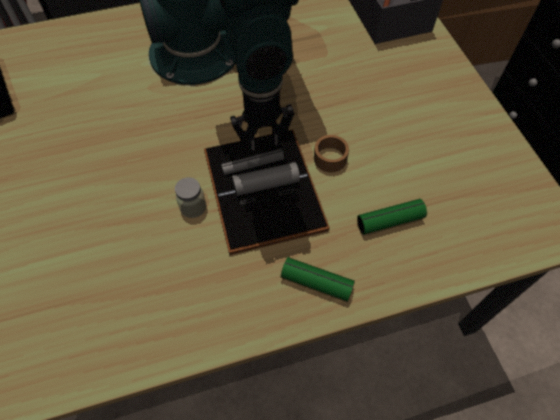

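Request:
servo_tool(fingers=[4.5,4.5,4.5,4.5,4.5,4.5,4.5,4.5], slide=[[0,0,-3],[0,0,-3],[1,4,0],[1,4,0],[1,4,0],[1,4,0],[1,4,0],[0,0,0]], rot=[[0,0,0],[0,0,0],[0,0,0],[0,0,0],[0,0,0],[0,0,0],[0,0,0],[0,0,0]])

```text
t: 16.25
ee_pos: [498.4, 280.2, 225.6]
tool_rot: [-0.001, 0.013, 1.0, 0.0]
ft_force: [0.3, -0.6, 0.0]
gripper_width: 45.0
```

Request:
servo_tool(fingers=[4.5,4.5,4.5,4.5,4.5,4.5,4.5,4.5], slide=[[2,4,0],[2,4,0],[2,4,0],[2,4,0],[2,4,0],[0,0,0],[0,0,0],[0,0,0]], rot=[[0,0,0],[0,0,0],[0,0,0],[0,0,0],[0,0,0],[0,0,0],[0,0,0],[0,0,0]])

```text
t: 17.05
ee_pos: [406.6, 478.5, 226.3]
tool_rot: [-0.0, 0.015, 1.0, -0.0]
ft_force: [-0.0, -1.0, 0.4]
gripper_width: 44.8
```

```bash
python3 - <<'E'
from h import *
pos=np.array([545.83,75.25,170.98]);q=[0.00294,0.0149,0.99988,0]
t=wbis((281,179),(281,242),47,pos,q);l=wray((281,201.5),22,pos,q);print("wrist tube",t,"line",l)
print("ends",wray((173,210),47,pos,q)[1],wray((389,209),47,pos,q)[1],"line ends",wray((141,202),22,pos,q)[1],wray((405,201),22,pos,q)[1])
im=read_camera("top")[:,:,::-1].copy();cv2.imwrite("pics/top7.png",im)
for l in ["thick_tube","thin_tube","tape_roll","jar"]: print(l,[(np.round(d["point"],1).tolist(),round(d["conf"],2)) for d in spot_point(l,"top")])
s=read_state();print(s["t"],s["ee_pos"])
E
```

```text
wrist tube [554.1512377  75.6554252  47.       ] line [553.05164884  75.6889986   22.        ]
ends -12.391845442179488 163.74029126403013 line ends -48.363599930953 185.56983186132584
thick_tube [([246.8, 123.4], 0.78), ([256.3, 258.8], 0.69)]
thin_tube [([265.9, 299.0], 0.56)]
tape_roll [([162.0, 281.4], 0.61)]
jar [([352.8, 267.1], 0.69)]
17.3 [406.67177209 478.80527431 226.92328333]
```

View pics/top7.png

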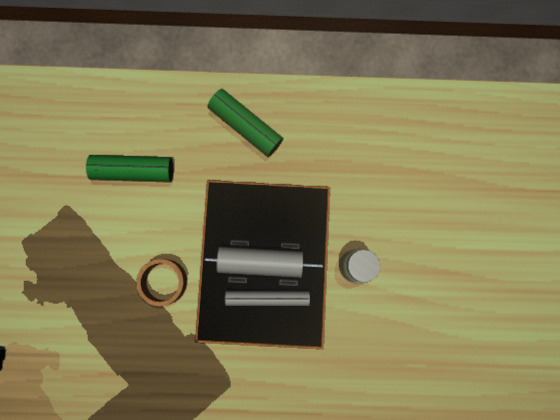

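```bash
python3 - <<'E'
from h import *
L0,d=ax((263.509,262.336),117.3,3.136,22);yd=d[:2]/np.linalg.norm(d[:2])
g=cv2.cvtColor(cv2.imread("pics/top7.png"),cv2.COLOR_BGR2GRAY);r0,r1,c0,c1=244,282,216.,304.;c0,c1=214,306
b=(g[r0:r1,c0:c1]>60).astype(np.uint8);b=cv2.morphologyEx(b,cv2.MORPH_OPEN,np.ones((7,7)))
ys,xs=np.where(b);rc=cv2.minAreaRect(np.c_[xs+c0,ys+r0].astype(np.float32));print(rc)
(c,(w,h),a)=rc
if w<h: w,h=h,w;a-=90
P,d=ax(c,w,a,47);print(P,np.linalg.norm(d),np.rad2deg(np.arctan2(-d[0],d[1])),inline(P,L0,yd))
a0=cv2.imread("pics/top0.png");
E
```

```text
((259.51708984375, 262.200927734375), (85.8314208984375, 24.987810134887695), 3.2704875469207764)
[552.14262258  74.60185218  47.        ] 164.71385013172122 -1.7400517035037373 (np.float64(-0.5194479505932302), np.float64(7.551849805261341))
```

```bash
python3 -c "
from workcell import *
print(job_done(), read_state()['t'])"
```

```text
the job is handed in; nothing more can be done
the job is handed in; nothing more can be done
```

I rolled the thick grey tube onto the white line with four top-of-tube strokes, then backed the arm well clear and handed the job in at about 17.3 s. The job returns no verdict, so the result rests on my own checks.

- **Rolling:** the fingertips pressed with about 7–10 N, and the tube went about half as far as the fingertips each time, so I saw no sign of skidding. I estimate it turned about 150 degrees.
- **Final position:** across the line, the top camera put the tube at −0.5 mm and the wrist camera at +1.1 mm, a difference within calibration error. Along the line it is about 7.5 mm from the middle. It is parallel to the line within about 0.2 degrees.
- **Stillness:** I did not measure the tube's speed. It showed the same position in two pictures about 2 s apart.
- **Bystanders:** the thin tube, tape roll, jar and green tubes look unchanged between the first and last top pictures. The position finder's jar reading shifted about 4 pixels (roughly 8 mm), which I put down to detector noise because the pictures show no change.

No check failed. The thick tube's measured length came out about 5 mm over the 160 mm given, and I took this as edge blur.

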